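Clear a stranded cap from the feeder track into the catch drawer

ROBOT

A 7-joint arm with a two-finger parallel gripper is mounted at the origin on the work surface. World frame = base frame: x ahead of the robot, y to its left, z up, the work surface at z = 0. Lengths are in mm, angles in rad, forces in N, time in s.
With the tool pointing down it reaches from about 400 to 900 mm from the base axis. Payload 5.5 kg.
Tool frame: the origin (TCP) lies between the finger pads; the fingertips stand 25 mm ahead of it and the grasp point (between the pads) lies 6 mm ahead of it; z points along the fingers, y is the line along which they close (so a half turn about z gives the same grasp; the last joint's range is limited). The gripper opens to 85 mm and grips with 20 to 120 N. Pads are 22 mm wide; open, the fingers measure 114 mm over their backs; the gripper's body (76 mm by 85 mm) begins 54 mm behind the grasp point. The pads swing forward as they close: fully open they stand 13 mm farther back than shut.
Start: joints at [-1.053, 0.501, -0.427, 1.55, 0.221, 1.138, -0.21], TCP at [163.796, 629.023, 256.31] pointing down, gripper open.
Joint ranges: [-2.88, 2.88], [-0.31, 2.03], [-1.54, 1.56], [0.2, 2.42], [-1.41, 4.55], [0.19, 2.02], [-2.57, 2.57]. Speed limits (rad/s): [2.57, 2.57, 3.14, 3.14, 3.14, 3.14, 3.14].

INTERFACE

Orientations are given as a unit quaternion [w, x, y, z].
In Python, from cell import ctrl gives the robot as it stands.
- The arm moves only by the tool play_rows, never from a script. Its argument "rows" is one flat list of numbers, 7 for each row, row after row: the turn, a rotation vector about the tool's x, y, z normalised to -1 to 1, where 1 is pi rad, then the shift along the tool's x, y, z normalised to -1 to 1, where 1 is 0.2 m, then the closure, from 0 (fully open) to 1 (shut). In form: [rx, ry, rz, dx, dy, dz, claw, rx, ry, rz, dx, dy, dz, claw, ...]. A call has 1 to 5 rows; each row shifts and turns the commanded pose from where the row before left it, along the tool's axes as they then stand; what a row does not reach is not made up. A row lasts 1/10 s, in which the tool goes at most 50 mm and 8.59 degrees, less where a joint would pass 70% of its speed; a pose out of reach is approached as far as the arm can. A call with a number of a shift or a turn outside -1 to 1 is refused whole. A call with a gripper value outside its range is refused whole. The fingers move at their own pace and stop on an object; "force" is the grip in N (left out, the last holds). Time passes only in rows, so rows that do not move let the fingers close. It gives the time, the measured TCP pose, the force, the opening and the grip force at its end, in the units of the state.
- ctrl.state(): the state, without advancing time (a new reading comes with each control period).
- ctrl.read_camera(name): name is "side" or "top"; returns the picture (480x640x3 uint8, blue, green, red); there is no depth.
- ctrl.camera_params(name): a dict with "intrinsics" (3x3 intrinsics, pixels), "D" ([k1, k2, p1, p2, k3] as OpenCV has them; the pictures are not rectified), "xyz" and "rotation" of the camera in the world. Camera axes: x right, y up, looking along -z (the intrinsics and any distortion apply to the point x, -y, -z); pixel columns grow to the right and rows downward; lengths in mm; the calibration is good to about 2 mm. A picture is of the moment at which its call begins. camera_params takes no time and is no camera call.
- ctrl.job_done(): hands the job in; it is judged then, once.
Trained networks look in the newest picture that a camera, given by its name, has taken for a name from the list of things; names that differ only in an ending like _2 or _b are one class to them, and where a whole thing is asked for, a point or a joint stands for the part that bears it (a point fixed in the world has none). Each returns a list of dicts, best first, with "score" (0 to 1); they miss things now and then, are a little off and sometimes report something else, mostly with a low value. They report only what shows in the picture. A call takes as long as a camera call. They do not tell look-alikes from the thing itself.
- ctrl.search_frame(name, camera): "rect" ([centre column, centre row, width, height] in pixels, round what is visible of it).
- ctrl.silhouettes(name, camera): "pixels" (480x640 bool, what is visible of it) and "rect" ([centre column, centre row, width, height] in pixels, round what is visible of it).
The state is a dict: "clock": time; "joints": joint angles; "joint_vel": joint speeds; "joint_efforts": joint torques, N m; "eef_pos": TCP position; "orientation": TCP orientation; "wrist_force": force on the tool from outside, world axes, zero at the start; "torque": the same for the moment, N m; "grip_width": finger opening in mm; "gripper_force": force on a finger pad.
Only numpy, scipy, OpenCV 4.12 (cv2) and the standard library are available. Lean on these libraries where they do the work, as an engineer would, in place of code of your own. Each camera call takes 0.05 s, during which the arm holds its last target. There are 200 camera calls.

TASK

A wide jar cap is stranded on the feeder's outfeed track, behind the low clamp strap that bridges the track. Pull the catch drawer under the track's open end right out by its handle, then slide the cap along the track, under the strap, and off the open end so that it drops into the drawer; be gentle, never ramming the strap or the track with the fingers. Leave the drawer open with the cap lying in it, and do not disturb the spare cap on the cabinet, the oil bottle or the spanner.

Things in the scene. Friction and masses are not known exactly. Their poses are not given: they have to be found in the camera images.
- cap: Stranded jar cap, 90 mm across, 32 mm high, open side up on the track floor; wall 3.5 mm, bottom 4 mm, so a hollow 83 mm wide and 28 mm deep. Origin: centre of its underside, z up; yaw means nothing. Closed fingertips can push its wall from outside or hook it from inside. Side walls and hold-down rods keep it captive: it can only slide along the track.
- track: Fixed straight steel channel 365 mm long. Origin: on the table below the middle of its open end; y points up the track to the closed end (y 365 mm), x across, z up. Floor at z 100 mm, 94 mm wide between walls 138 mm high. Above the walls two hold-down rods, top at z 146 mm, run from y 60 mm to the closed end; the gap between them is 72 mm. The cap starts at y 240 to 280 mm.
- track_exit (a point): Middle of the track floor's edge at the open end, same axes as the track. A clamp strap bridges the track, 40 mm wide along it, underside 46 mm, top 54 mm (screws 60 mm) above this point, feet out to x +-65 mm. Its middle is 95 to 165 mm up the track from here; where is not measured: find it by sight or gentle touch. The cap passes freely below it, fingers do not.
- cab_drawer0 (a joint): Opening of the catch drawer in m: 0 closed, 0.166 right out at its stop. It starts open by 0 to 0.02.
- cab_drawer0_handle (a point): Middle of the drawer's handle (moves with it): round steel bar 11 mm thick, 120 mm long, 52 mm above the table, 29 mm clear gap behind it. x points into the cabinet (the drawer opens along -x), y along the bar. The cabinet is 90 mm high, 35 mm behind the bar. The track's open end is 110 mm along +y and 35 mm along -x of the closed handle.
- drawer_floor (a point): Middle of the drawer's inner floor (moves with it), 22 mm above the table; x into the cabinet, y across, z up. Inside 195 mm (x) by 238 mm (y); side walls end 46 mm, the front panel 55 mm above this point. When the drawer is right out, the part in front of the cabinet lies below the track's open end.
- spare_cap: Leave alone: a loose cap of the same kind, lying on top of the cabinet. Origin: centre of its underside.
- oil_bottle: Leave alone: a loose plastic bottle 56 mm in diameter, 130 mm tall, on the table on the robot's side of the track. Origin: centre of its underside.
- spanner: Leave alone: a loose steel spanner 170 mm long, lying on the table on the far side of the track. Origin: near its middle, at its underside.
There are look-alikes about, which are no part of the job. Leave any brown look-alike of the cap alone.

How it is judged:
By the outcome, as a careful person would: the job done as asked, in the order asked, and still so for the second after the job is handed in, with the robot touching nothing.
It also fails if it takes over 67 s, if anything falls off the work surface, if the arm or the gripper's body presses on something with over 40 N, if the wrist force passes 120 N, or if a joint passes its speed limit or range.

## Working session

There is one attempt and no reset: what is moved stays moved. The work goes in short steps, Python scripts to look and compute and a tool call to move; the robot and the scene stay as the last step left them, time stands still between calls to the robot, and variables do not carry over. Pictures are saved under pics/ and viewed, at most 10 in all, crops included, and the job is handed in when it is done.

Besides the shell and the picture viewer there is one more tool, called after "Emit:" as name(argument=value, ...) on one line, values as JSON. play_rows: Moves the arm, as the interface text tells. Scaled input: -1 to 1 covers 0.2 m each way for a shift and pi rad each way for a turn. Its arguments: {"type":"object","properties":{"rows":{"type":"array"},"force":{"type":"number"}},"required":["rows"]}

```bash
ls; mkdir -p pics; cat > h.py <<'E'
import numpy as np, cv2
from cell import ctrl
def P(n):
    p=ctrl.camera_params(n); return np.array(p["intrinsics"],float),np.array(p["D"],float),np.array(p["xyz"],float),np.array(p["rotation"],float)
def ray(n,uv):
    K,D,t,R=P(n)
    q=cv2.undistortPoints(np.array([[uv]],float),K,D)[0,0]
    return t,R@np.array([q[0],-q[1],-1])
def at_z(n,uv,z):
    t,d=ray(n,uv); return t+d*(z-t[2])/d[2]
def proj(n,X):
    K,D,t,R=P(n); c=(np.atleast_2d(X)-t)@R; c=c*[1,-1,-1]
    return cv2.projectPoints(c,np.zeros(3),np.zeros(3),K,D)[0][:,0]
E
python3 - <<'E'
from h import *
s=ctrl.state(); print({k:np.round(v,3) for k,v in s.items()})
for n in("side","top"):
    cv2.imwrite(f"pics/{n}0.png",ctrl.read_camera(n)); print(n,[x.round(2).tolist() for x in P(n)])
    for o in("cap","track","cab_drawer0","cab_drawer0_handle","spare_cap","oil_bottle","spanner"):
        for r in ctrl.search_frame(o,n)[:4]: print(o,round(r["score"],2),np.round(r["rect"]))
E
```

```text
pics
{'clock': np.float64(0.0), 'joints': array([-1.053,  0.502, -0.427,  1.551,  0.221,  1.138, -0.21 ]), 'joint_vel': array([-0.001,  0.   ,  0.001,  0.002,  0.   , -0.002,  0.   ]), 'joint_efforts': array([ 1.0000e-03, -5.6951e+01, -5.8160e+00, -2.8093e+01,  1.1000e-02,
        1.2000e-02, -0.0000e+00]), 'eef_pos': array([163.728, 628.358, 255.242]), 'orientation': array([-0.   ,  0.127,  0.992, -0.001]), 'wrist_force': array([-0.455, -1.   , -0.247]), 'torque': array([-0.013, -0.003,  0.003]), 'gripper_force': np.float64(0.0), 'grip_width': np.float64(85.667)}
side [[[507.91, 0.0, 320.62], [0.0, 507.91, 242.79], [0.0, 0.0, 1.0]], [0.02, 0.0, 0.0, 0.0, 0.0], [237.4, 535.13, 780.48], [-0.28, -0.1, 0.33, 0.9]]
cap 0.9 [273. 308.  59.  62.]
cap 0.9 [197. 321.  50.  51.]
cap 0.67 [293. 442.  64.  66.]
cab_drawer0 0.66 [366. 183.  56.  76.]
cab_drawer0 0.17 [311. 151.  42.  36.]
cab_drawer0_handle 0.56 [364. 183.  60.  70.]
cab_drawer0_handle 0.48 [312. 150.  40.  35.]
spare_cap 0.78 [312. 151.  41.  37.]
oil_bottle 0.61 [311. 151.  41.  38.]
oil_bottle 0.54 [215. 272.  57.  42.]
spanner 0.92 [217. 274.  56.  39.]
top [[[559.37, 0.0, 321.59], [0.0, 559.37, 245.32], [0.0, 0.0, 1.0]], [-0.13, 0.0, 0.0, 0.0, 0.0], [346.29, 31.85, 1254.11], [0.72, 0.08, -0.07, -0.69]]
cap 0.82 [185. 324.  44.  39.]
cap 0.75 [227. 214.  39.  39.]
cap 0.64 [241. 261.  46.  37.]
cap 0.26 [409. 255. 124.  39.]
track 0.76 [268. 268. 181.  65.]
track 0.51 [410. 191.  42.  43.]
cab_drawer0 0.94 [409. 253. 126.  37.]
cab_drawer0_handle 0.82 [408. 253. 124.  41.]
spare_cap 0.63 [411. 191.  40.  45.]
oil_bottle 0.94 [282. 328.  28.  29.]
spanner 0.81 [274. 202.  22.  70.]
```

```bash
python3 - <<'E'
s=open('h.py').read()
s=s.replace("import numpy as np, cv2","import numpy as np, cv2\nfrom scipy.spatial.transform import Rotation as Ro")
s=s.replace('np.array(p["rotation"],float)','Ro.from_quat(np.roll(np.array(p["rotation"],float),-1)).as_matrix()')
open('h.py','w').write(s)
E
python3 -c "
from h import *
for n in ('side','top'):print(P(n)[3].round(2))
for n,uv in (('top',(241,261)),('top',(185,324)),('top',(227,214)),('side',(273,308)),('side',(197,321)),('side',(293,442))):print(n,at_z(n,uv,132).round(),at_z(n,uv,32).round())
"
```

```text
[[-0.82  0.43 -0.37]
 [-0.57 -0.62  0.54]
 [-0.    0.65  0.76]]
[[ 0.05  0.98 -0.22]
 [-1.    0.05 -0.01]
 [-0.    0.22  0.98]]
top [554. 208. 132.] [572. 224.  32.]
top [419. 312. 132.] [425. 337.  32.]
top [652. 245. 132.] [679. 264.  32.]
side [542. 224. 132.] [589. 176.  32.]
side [621. 306. 132.] [680. 271.  32.]
side [397. 368. 132.] [422. 342.  32.]
```

View pics/side0.png

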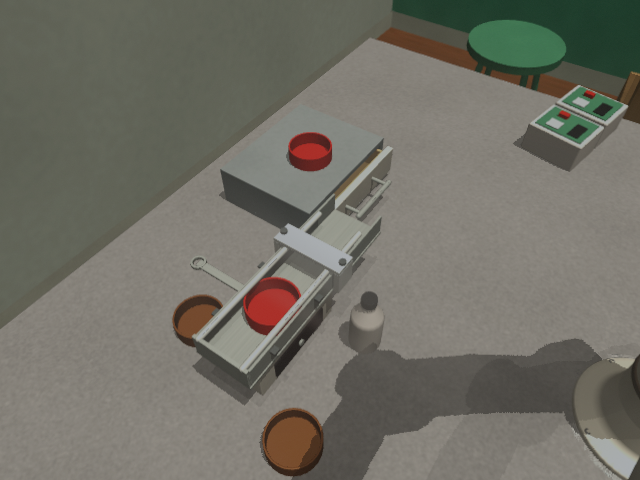

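View pics/top0.png

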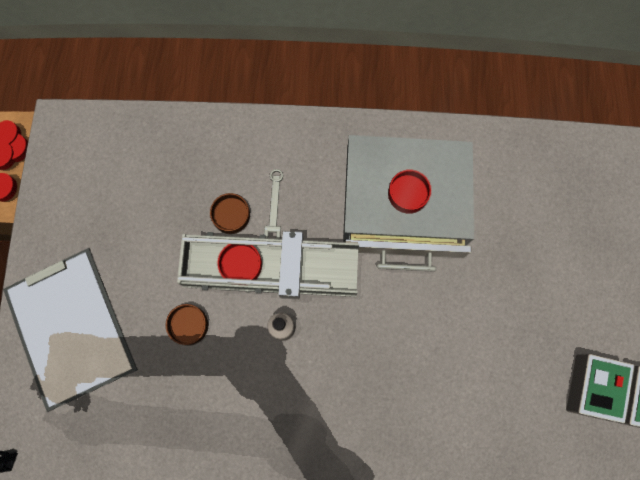

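Side picture: the cap I want is the red one in the track at (273,308). The look-alikes are the red spare on the cabinet (310,151) and brown caps at (199,320) and (293,441). In the top picture these are: target (241,263), spare (410,191), brown (230,213) and (187,325). The strap is at about (290,263) and the handle bar at about (406,267) in the top view.

```bash
python3 - <<'E'
from h import *
a=cv2.imread("pics/top0.png")[215:315,170:370]; cv2.imwrite("pics/top_c.png",cv2.resize(a,None,fx=4,fy=4,interpolation=cv2.INTER_CUBIC))
b=cv2.imread("pics/side0.png")[140:390,185:405]
cv2.imwrite("pics/side_c.png",cv2.resize(b,None,fx=2.4,fy=2.4,interpolation=cv2.INTER_CUBIC))
for e in ((378,267),(433,269),(406,267.5)): print(at_z("top",e,56).round(1))
for e in ((358,245),(358,293),(181,236),(181,285)): print(at_z("top",e,138).round(1))
E
```

```text
[568.8 -79.5  56. ]
[ 570.  -200.2   56. ]
[ 570.5 -140.8   56. ]
[597.3 -29.7 138. ]
[498.6 -33.2 138. ]
[598.7 336.2 138. ]
[496.8 325.8 138. ]
```

View pics/top_c.png

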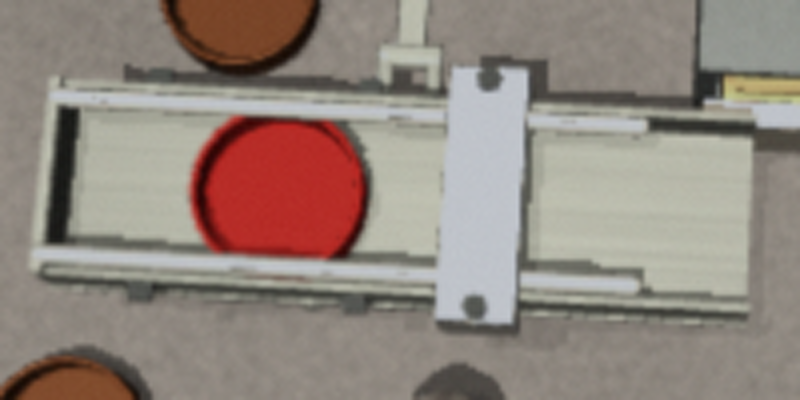

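View pics/side_c.png

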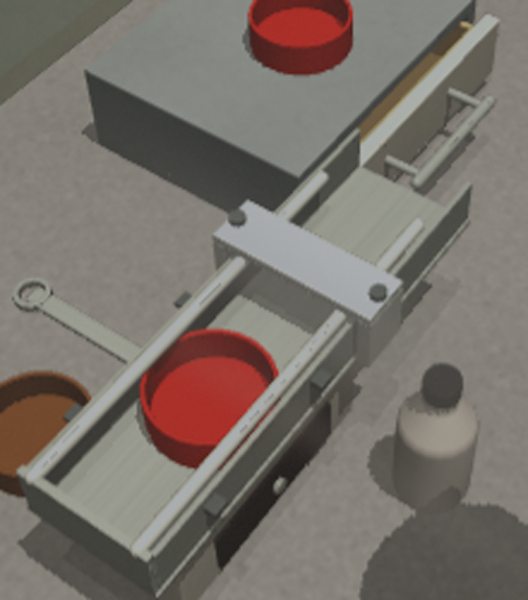

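```bash
cat > fit.py <<'E'
from h import *
from scipy.optimize import least_squares
def tw(p,X):
    c,s=np.cos(p[2]),np.sin(p[2]); X=np.array(X,float)
    return np.c_[p[0]+c*X[:,0]-s*X[:,1],p[1]+s*X[:,0]+c*X[:,1],X[:,2]]
top=[((647,125),(40,60,142)),((638,285),(-40,60,142)),((752,137),(47,0,100)),((748,296),(-47,0,100)),
((452,68),(65,'+',154)),((527,69),(65,'-',154)),((516,327),(-65,'-',154)),((436,320),(-65,'+',154)),((753,111),(50,0,138))]
side=[((324,177),(40,60,142)),((420,224),(-40,60,142)),((402,280),(-65,'-',154)),((372,318),(-65,'+',154)),((215,238),(65,'+',154)),((248,200),(65,'-',154))]
def f(p):
    r=[]
    for n,L in(("top",top),("side",side)):
        X=[(a[0],{'+':p[3]+20,'-':p[3]-20}.get(a[1],a[1]),a[2]) for _,a in L]
        uv=np.array([u for u,_ in L],float); uv=uv/4+[170,215] if n=="top" else uv/2.4+[185,140]
        r.append((proj(n,tw(p,X))-uv).ravel())
    return np.concatenate(r)
if __name__=="__main__":
    s=least_squares(f,[548,-32,0,130],loss="soft_l1"); p=s.x; print(p.round(3)); print(f(p).reshape(-1,2).round(1).tolist())
    def inv(w): c,s_=np.cos(p[2]),np.sin(p[2]); d=w[:2]-p[:2]; return (np.array([c*d[0]+s_*d[1],-s_*d[0]+c*d[1]])).round(1)
    print("cap top L,R rim",inv(at_z("top",(170+190/4,215+187/4),132)),inv(at_z("top",(170+369/4,215+187/4),132)))
    print("cap side",inv(at_z("side",(185+209/2.4,140+382/2.4),132)))
    for e in ((378,267),(433,269),(406,267.5)): print("bar in track frame top",inv(at_z("top",e,57)))
    for e in ((492,98),(416,183)): print("bar side",inv(at_z("side",(185+e[0]/2.4,140+e[1]/2.4),56)))
E
python3 fit.py
```

```text
[ 5.51228e+02 -3.29930e+01  1.30000e-02  1.38223e+02]
[[-1.8, 0.3], [-0.9, -0.8], [0.2, -0.7], [0.1, 3.7], [-1.0, -0.5], [-0.1, -0.1], [-0.2, -0.7], [-0.3, 0.3], [1.1, 0.4], [0.1, -0.3], [-0.6, -1.0], [2.0, -0.2], [1.0, 0.6], [-0.5, -1.1], [0.2, -0.1]]
cap top L,R rim [  2.  289.3] [  5.4 197.2]
cap side [  4.6 245.2]
bar in track frame top [ 16.8 -46.6]
bar in track frame top [  16.5 -167.2]
bar in track frame top [  17.8 -107.9]
bar side [  17.6 -169.5]
bar side [ 19.7 -44.4]
```

Emit:
play_rows(rows=[0,0,0.0461,0,0,0,0.7,0,0,0.0461,0,0,0,0.7,0,0,0.0461,0,0,0,0.7,0,0,0.0461,0,0,0,0.7,0,0,0.0461,0,0,0,0.7], force=40)

```text
clock: 1.3
eef_pos: [163.7, 629.0, 256.3]
orientation: [-0.0, 0.473, 0.881, 0.0]
wrist_force: [0.6, -0.3, -0.1]
grip_width: 25.9
gripper_force: 0.0
```

Emit:
play_rows(rows=[0,0,0.0461,0,0,0,0.7,0,0,0.0461,0,0,0,0.7,0,0,0.0461,0,0,0,0.7,0,0,0.0461,0,0,0,0.7,0,0,0,0,0.1,0,0.7])

```text
clock: 1.8
eef_pos: [179.6, 630.1, 256.5]
orientation: [-0.001, 0.702, 0.712, -0.001]
wrist_force: [0.5, 1.1, -0.5]
grip_width: 25.7
gripper_force: 0.0
```

```bash
cat > st.py <<'E'
from h import *
import sys
s=ctrl.state()
q=np.array(s["orientation"]); R=Ro.from_quat(np.roll(q,-1)).as_matrix()
p=np.array([551.2,-33]);c,n=np.cos(.013),np.sin(.013);d=np.array(s["eef_pos"])[:2]-p
print("t",round(float(s["clock"]),2),"tcp",np.round(s["eef_pos"],1),"track",np.round([c*d[0]+n*d[1],-n*d[0]+c*d[1]],1),"F",np.round(s["wrist_force"],1),"w",round(float(s["grip_width"]),1),"g",round(float(s["gripper_force"]),1),"j",np.round(s["joints"],2))
print("R",R.round(3).tolist())
if len(sys.argv)>3:
    t=np.array(list(map(float,sys.argv[1:4]))) # track x,y,z of tcp
    w=np.array([p[0]+c*t[0]-n*t[1],p[1]+n*t[0]+c*t[1],t[2]])
    print("tool delta mm",(R.T@(w-s["eef_pos"])).round(1))
E
python3 st.py 17.5 -108.5 150
```

```text
t 1.8 tcp [179.6 630.1 256.5] track [-362.9  667.8] F [ 0.5  1.1 -0.5] w 25.7 g 0.0 j [-1.22  0.48 -0.16  1.54  0.08  1.12 -1.38]
R [[-0.014, 1.0, -0.002], [1.0, 0.014, 0.001], [0.001, -0.002, -1.0]]
tool delta mm [-776.7  380.1  105.2]
```

Emit:
play_rows(rows=[0,0,0,-0.2,0.14,0,0.7,0,0,0,-0.2,0.14,0,0.7,0,0,0,-0.2,0.14,0,0.7,0,0,0,-0.2,0.14,0,0.7,0,0,0,-0.2,0.14,0,0.7])

```text
clock: 2.3
eef_pos: [327.2, 429.5, 256.6]
orientation: [-0.0, 0.703, 0.712, 0.0]
wrist_force: [0.5, 0.5, -1.3]
grip_width: 25.5
gripper_force: 0.0
```

Emit:
play_rows(rows=[0,0,0,-0.22,0.1,0,0.7,0,0,0,-0.22,0.1,0,0.7,0,0,0,-0.22,0.1,0,0.7,0,0,0,-0.22,0.1,0,0.7,0,0,0,-0.22,0.1,0,0.7])

```text
clock: 2.8
eef_pos: [429.7, 210.6, 256.7]
orientation: [0.0, 0.703, 0.712, 0.001]
wrist_force: [1.3, 0.2, -0.1]
grip_width: 25.6
gripper_force: 0.0
```

```bash
python3 st.py 17.5 -108.5 150
```

```text
t 2.8 tcp [429.7 210.6 256.7] track [-118.3  245.2] F [ 1.3  0.2 -0.1] w 25.6 g 0.0 j [-0.57  0.16  0.06  1.98 -0.01  1.   -0.49]
R [[-0.013, 1.0, 0.001], [1.0, 0.013, 0.001], [0.001, 0.001, -1.0]]
tool delta mm [-353.7  135.8  106.6]
```

Emit:
play_rows(rows=[0,0,0,-0.22,0.085,0,0.7,0,0,0,-0.22,0.085,0,0.7,0,0,0,-0.22,0.085,0,0.7,0,0,0,-0.22,0.085,0,0.7,0,0,0,-0.22,0.085,0,0.7])

```text
clock: 3.3
eef_pos: [517.4, -8.2, 256.7]
orientation: [0.0, 0.702, 0.712, 0.0]
wrist_force: [0.9, 0.1, -0.9]
grip_width: 25.4
gripper_force: 0.0
```

Emit:
play_rows(rows=[0,0,0,-0.22,0.085,0,0.7,0,0,0,-0.22,0.085,0,0.7,0,0,0,-0.215,0.085,0,0.7,0,0,0,0,0,0.25,0.7,0,0,0,0,0,0.23,0.7])

```text
clock: 3.8
eef_pos: [571.0, -139.5, 160.4]
orientation: [0.002, 0.704, 0.71, 0.001]
wrist_force: [-0.2, 0.1, -0.9]
grip_width: 25.8
gripper_force: 0.0
```

Emit:
play_rows(rows=[0,0,0,0,0,0.05,0.7,0,0,0,0,0,0,0.7])

```text
clock: 4.0
eef_pos: [568.1, -136.3, 148.8]
orientation: [-0.002, 0.702, 0.712, -0.001]
wrist_force: [0.1, 0.3, 1.0]
grip_width: 25.9
gripper_force: 0.0
```

```bash
python3 st.py 17.5 -108.5 58; python3 - <<'E'
from h import *
f=ctrl.read_camera("side")[120:260,280:440]; t=ctrl.read_camera("top")[180:320,340:500]
cv2.imwrite("pics/h1.png",cv2.resize(np.hstack([f,t]),None,fx=2.5,fy=2.5,interpolation=cv2.INTER_CUBIC))
E
```

```text
t 4.0 tcp [ 568.1 -136.3  148.8] track [  15.6 -103.5] F [0.1 0.3 1. ] w 25.9 g 0.0 j [-0.02  0.49  0.28  1.83 -0.17  0.85  0.35]
R [[-0.013, 1.0, -0.004], [1.0, 0.013, 0.001], [0.001, -0.004, -1.0]]
tool delta mm [-5.   2.3 90.8]
```

View pics/h1.png

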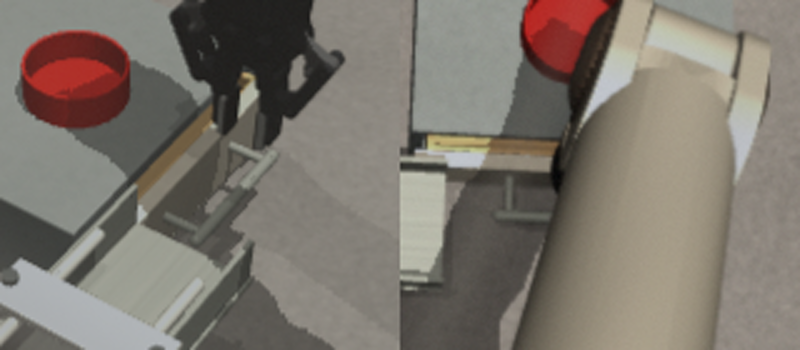

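The fingers (pixel ~ (245,115) in the left half of the crop) stand above the bar at ~(235,195), one for each side of it. I'm descending slowly.

Emit:
play_rows(rows=[0,0,0,-0.02,0.01,0.12,0.7,0,0,0,0,0,0.12,0.7,0,0,0,0,0,0.04,0.7,0,0,0,0,0,0.04,0.7,0,0,0,0,0,0.04,0.7])

```text
clock: 4.6
eef_pos: [573.0, -141.0, 79.7]
orientation: [0.001, 0.702, 0.712, 0.001]
wrist_force: [-0.2, -0.0, -0.1]
grip_width: 25.4
gripper_force: 0.0
```

```bash
python3 st.py 17.5 -108.5 58
```

```text
t 4.6 tcp [ 573.  -141.    79.7] track [  20.4 -108.2] F [-0.2 -0.  -0.1] w 25.4 g 0.0 j [ 0.01  0.6   0.25  1.85 -0.21  0.72  0.38]
R [[-0.013, 1.0, 0.003], [1.0, 0.013, -0.0], [-0.0, 0.003, -1.0]]
tool delta mm [-0.2 -3.  21.7]
```

Emit:
play_rows(rows=[0,0,0,0,-0.01,0.04,0.7,0,0,0,0,0,0.04,0.7,0,0,0,0,0,0.03,0.7,0,0,0,0,0,0,1,0,0,0,0,0,0,1], force=40)

```text
clock: 5.1
eef_pos: [571.3, -141.1, 57.4]
orientation: [0.001, 0.703, 0.711, 0.001]
wrist_force: [0.9, -0.3, 5.3]
grip_width: 9.6
gripper_force: 38.9
```

Emit:
play_rows(rows=[0,0,0,0,0,0,1,0,0,0,0,0,0,1])

```text
clock: 5.3
eef_pos: [571.3, -141.2, 57.4]
orientation: [0.001, 0.703, 0.711, 0.001]
wrist_force: [0.6, -0.1, 5.9]
grip_width: 9.5
gripper_force: 38.9
```

```bash
python3 st.py 17.5 -108.5 58
```

```text
t 5.3 tcp [ 571.3 -141.2   57.4] track [  18.7 -108.4] F [ 0.6 -0.1  5.9] w 9.5 g 38.9 j [ 0.02  0.63  0.24  1.86 -0.22  0.68  0.39]
R [[-0.012, 1.0, 0.003], [1.0, 0.012, -0.0], [-0.0, 0.003, -1.0]]
tool delta mm [-0.1 -1.2 -0.6]
```

Emit:
play_rows(rows=[0,0,0,0,-0.03,0,1,0,0,0,0,-0.06,0,1,0,0,0,0,-0.06,0,1,0,0,0,0,-0.06,0,1,0,0,0,0,-0.06,0,1])

```text
clock: 5.8
eef_pos: [516.3, -141.0, 57.3]
orientation: [0.001, 0.703, 0.712, 0.001]
wrist_force: [0.2, 2.6, 9.0]
grip_width: 9.5
gripper_force: 40.0
```

Emit:
play_rows(rows=[0,0,0,0,-0.06,0,1,0,0,0,0,-0.06,0,1,0,0,0,0,-0.06,0,1,0,0,0,0,-0.06,0,1,0,0,0,0,-0.06,0,1])

```text
clock: 6.3
eef_pos: [456.3, -140.9, 57.3]
orientation: [0.0, 0.702, 0.712, 0.001]
wrist_force: [1.5, 5.3, 10.8]
grip_width: 9.3
gripper_force: 40.2
```

```bash
python3 st.py -131 -108.5 58
```

```text
t 6.3 tcp [ 456.3 -140.9   57.3] track [ -96.3 -106.7] F [ 1.5  5.3 10.8] w 9.3 g 40.2 j [ 0.05  0.49  0.23  2.13 -0.22  0.54  0.45]
R [[-0.014, 1.0, 0.003], [1.0, 0.014, 0.002], [0.001, 0.003, -1.0]]
tool delta mm [ -1.8 -34.7  -0.8]
```

Emit:
play_rows(rows=[0,0,0,0,-0.05,0,1,0,0,0,0,-0.05,0,1,0,0,0,0,-0.03,0,1,0,0,0,0,-0.015,0,1,0,0,0,0,0,0,1])

```text
clock: 6.8
eef_pos: [426.5, -140.8, 57.2]
orientation: [-0.001, 0.702, 0.712, 0.001]
wrist_force: [-1.3, 5.8, 15.3]
grip_width: 9.3
gripper_force: 40.6
```

Emit:
play_rows(rows=[0,0,0,0,-0.01,0,1,0,0,0,0,-0.01,0,1,0,0,0,0,-0.01,0,1,0,0,0,0,0,0,1])

```text
clock: 7.2
eef_pos: [421.1, -140.8, 57.2]
orientation: [-0.0, 0.702, 0.712, 0.001]
wrist_force: [0.8, 6.7, 14.7]
grip_width: 9.3
gripper_force: 40.6
```

```bash
python3 st.py -131 -108.5 58
```

```text
t 7.2 tcp [ 421.1 -140.8   57.2] track [-131.5 -106.1] F [ 0.8  6.7 14.7] w 9.3 g 40.6 j [ 0.06  0.45  0.23  2.2  -0.21  0.51  0.48]
R [[-0.014, 1.0, 0.001], [1.0, 0.014, 0.002], [0.002, 0.001, -1.0]]
tool delta mm [-2.4  0.5 -0.8]
```

Emit:
play_rows(rows=[0,0,0,0,-0.01,0,1,0,0,0,0,-0.01,0,1,0,0,0,0,0,0,1])

```text
clock: 7.5
eef_pos: [419.4, -140.8, 57.3]
orientation: [0.001, 0.702, 0.712, 0.002]
wrist_force: [5.6, 7.8, 6.5]
grip_width: 9.7
gripper_force: 39.9
```

Emit:
play_rows(rows=[0,0,0,0,-0.008,0,1,0,0,0,0,-0.005,0,1,0,0,0,0,0,0,1])

```text
clock: 7.8
eef_pos: [419.3, -140.9, 57.4]
orientation: [0.003, 0.702, 0.713, 0.003]
wrist_force: [12.7, 8.7, -2.7]
grip_width: 9.7
gripper_force: 39.3
```

```bash
python3 st.py -131 -108.5 58
```

```text
t 7.8 tcp [ 419.3 -140.9   57.4] track [-133.3 -106.1] F [12.7  8.7 -2.7] w 9.7 g 39.3 j [ 0.07  0.44  0.23  2.21 -0.22  0.49  0.48]
R [[-0.016, 1.0, 0.009], [1.0, 0.016, 0.0], [0.0, 0.009, -1.0]]
tool delta mm [-2.4  2.3 -0.6]
```

Emit:
play_rows(rows=[0,0,0,0,0.02,0,1,0,0,0,0,0,0,0.7,0,0,0,0,0,0,0.7,0,0,0,0,0,0,0.7,0,0,0,0,0,-0.05,0.7])

```text
clock: 8.3
eef_pos: [416.4, -142.5, 65.6]
orientation: [-0.001, 0.703, 0.712, -0.001]
wrist_force: [0.5, -0.4, -0.5]
grip_width: 25.2
gripper_force: 0.4
```

Emit:
play_rows(rows=[0,0,0,0,0,-0.08,0.7,0,0,0,0,0,-0.1,0.7,0,0,0,0,0,-0.2,1,0,0,0,0,0,-0.2,1,0,0,0,0,0,-0.2,1])

```text
clock: 8.8
eef_pos: [416.4, -143.0, 223.7]
orientation: [-0.001, 0.703, 0.711, -0.001]
wrist_force: [1.9, -0.5, -0.4]
grip_width: 0.2
gripper_force: 0.0
```

Emit:
play_rows(rows=[0,0,0,0,0,-0.2,1,0,0,0,0,0,0,1])

```text
clock: 9.0
eef_pos: [420.2, -144.0, 267.5]
orientation: [0.004, 0.703, 0.711, 0.003]
wrist_force: [-0.5, -0.2, -0.5]
grip_width: -0.3
gripper_force: 0.0
```

```bash
python3 st.py 0 308 230; python3 - <<'E'
from h import *
cv2.imwrite("pics/top1.png",ctrl.read_camera("top")[150:350,160:480]); ctrl.read_camera("side")
for n in ("top","side"):
  for o in("cap","cab_drawer0_handle"):
    for r in ctrl.search_frame(o,n)[:4]: print(n,o,round(r["score"],2),np.round(r["rect"]), at_z(n,r["rect"][:2],56).round())
E
```

```text
t 9.0 tcp [ 420.2 -144.   267.5] track [-132.4 -109.3] F [-0.5 -0.2 -0.5] w -0.3 g 0.0 j [-0.04  0.08  0.33  2.06 -0.03  1.    0.32]
R [[-0.012, 1.0, 0.009], [1.0, 0.012, -0.001], [-0.001, 0.009, -1.0]]
tool delta mm [417.5 131.6  38.1]
top cap 0.9 [229. 210.  42.  36.] [682. 255.  56.]
top cap 0.67 [242. 262.  45.  38.] [566. 218.  56.]
top cap 0.57 [186. 325.  43.  43.] [422. 328.  56.]
top cab_drawer0_handle 0.63 [402. 285. 120. 112.] [ 531. -134.   56.]
side cap 0.86 [198. 320.  50.  49.] [666. 277.  56.]
side cap 0.71 [293. 443.  58.  64.] [415. 349.  56.]
side cap 0.62 [274. 308.  58.  60.] [576. 187.  56.]
side cab_drawer0_handle 0.66 [311. 152.  42.  37.] [ 764. -185.   56.]
side cab_drawer0_handle 0.6 [396. 213. 120. 128.] [ 515. -128.   56.]
```

View pics/top1.png

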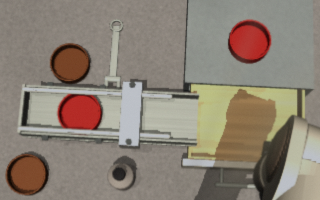

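The picture shows the drawer right out (front panel near (210,161)) and the cap still in the track at (80,113). The strap is at (130,113), and the spare cap, bottle and spanner haven't moved.

Emit:
play_rows(rows=[0,0,0,0.209,0.066,0,1,0,0,0,0.209,0.066,0,1,0,0,0,0.209,0.066,0,1,0,0,0,0.209,0.066,0,1,0,0,0,0.209,0.066,0,1])

```text
clock: 9.8
eef_pos: [480.8, 68.4, 261.0]
orientation: [-0.001, 0.703, 0.711, -0.001]
wrist_force: [1.6, -0.7, 0.7]
grip_width: 0.2
gripper_force: 0.0
```

Emit:
play_rows(rows=[0,0,0,0.209,0.066,0,1,0,0,0,0.209,0.066,0,1,0,0,0,0.209,0.066,0,1,0,0,0,0.209,0.066,0,1,0,0,0,0.209,0.066,0,1])

```text
clock: 10.3
eef_pos: [544.3, 278.0, 260.4]
orientation: [-0.0, 0.703, 0.711, -0.002]
wrist_force: [0.6, 0.2, -0.3]
grip_width: 0.0
gripper_force: 0.0
```

Emit:
play_rows(rows=[0,0,0,0,0,0.15,1,0,0,0,0,0,0.03,1,0,0,0,0,0,0,1])

```text
clock: 10.6
eef_pos: [543.1, 274.7, 223.4]
orientation: [-0.001, 0.703, 0.711, -0.003]
wrist_force: [-0.1, -0.9, -0.5]
grip_width: 0.0
gripper_force: 0.0
```

```bash
python3 st.py 0 310 138; python3 - <<'E'
from h import *
f=ctrl.read_camera("side")[220:400,170:370]; 
cv2.imwrite("pics/c1.png",cv2.resize(f,None,fx=3,fy=3,interpolation=cv2.INTER_CUBIC))
E
```

```text
t 10.6 tcp [543.1 274.7 223.4] track [ -4.1 307.8] F [-0.1 -0.9 -0.5] w 0.0 g 0.0 j [-0.54  0.43  0.04  1.7  -0.02  1.02 -0.49]
R [[-0.012, 1.0, -0.005], [1.0, 0.012, -0.004], [-0.004, -0.005, -1.0]]
tool delta mm [ 2.5  4.6 85.3]
```

View pics/c1.png

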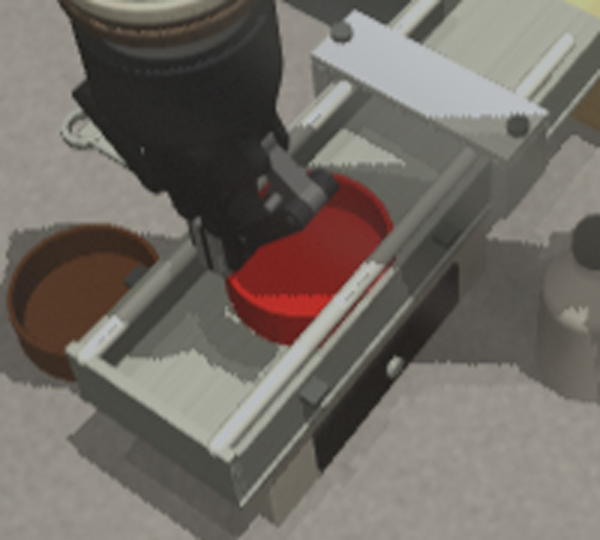

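The closed fingers stand over the region behind the red cap (tips near (215,260) in the crop, about 75 mm above it). I'll shift about 8 mm up the track for margin, then descend slowly.

Emit:
play_rows(rows=[0,0,0,0.042,0.023,0.15,1,0,0,0,0,0,0.05,1,0,0,0,0,0,0.05,1,0,0,0,0,0,0.05,1,0,0,0,0,0,0,1])

```text
clock: 11.15
eef_pos: [548.6, 284.3, 165.4]
orientation: [-0.0, 0.703, 0.711, -0.001]
wrist_force: [-0.5, -1.1, 0.3]
grip_width: -0.1
gripper_force: 0.0
```

```bash
python3 st.py 0 310 140
```

```text
t 11.15 tcp [548.6 284.3 165.4] track [  1.5 317.3] F [-0.5 -1.1  0.3] w -0.1 g 0.0 j [-0.55  0.51  0.03  1.72 -0.02  0.91 -0.49]
R [[-0.012, 1.0, -0.002], [1.0, 0.012, -0.001], [-0.001, -0.002, -1.0]]
tool delta mm [-7.2 -1.4 25.4]
```

Emit:
play_rows(rows=[0,0,0,0,0,0.025,1,0,0,0,0,0,0.025,1,0,0,0,0,0,0.025,1,0,0,0,0,0,0.025,1,0,0,0,0,0,0.025,1])

```text
clock: 11.65
eef_pos: [549.1, 285.3, 140.9]
orientation: [-0.0, 0.703, 0.712, 0.0]
wrist_force: [-0.6, 0.1, -0.4]
grip_width: -0.0
gripper_force: 0.0
```

```bash
python3 st.py 0 178 140
```

```text
t 11.65 tcp [549.1 285.3 140.9] track [  2.1 318.3] F [-0.6  0.1 -0.4] w -0.0 g 0.0 j [-0.55  0.54  0.03  1.74 -0.02  0.86 -0.49]
R [[-0.013, 1.0, -0.0], [1.0, 0.013, 0.0], [0.0, -0.0, -1.0]]
tool delta mm [-140.3   -2.     0.9]
```

Emit:
play_rows(rows=[0,0,0,-0.04,0,0,1,0,0,0,-0.04,-0.01,0,1,0,0,0,-0.04,0,0,1,0,0,0,-0.04,0,0,1,0,0,0,-0.04,0,0,1])

```text
clock: 12.15
eef_pos: [547.9, 244.3, 141.6]
orientation: [0.0, 0.703, 0.711, 0.0]
wrist_force: [0.4, -0.4, -0.4]
grip_width: -0.2
gripper_force: 0.2
```

Emit:
play_rows(rows=[0,0,0,-0.05,0,0,1,0,0,0,-0.05,0,0,1,0,0,0,-0.05,0,0,1,0,0,0,-0.05,0,0,1,0,0,0,-0.05,0,0,1])

```text
clock: 12.65
eef_pos: [548.4, 194.5, 141.5]
orientation: [-0.0, 0.703, 0.712, 0.0]
wrist_force: [0.7, 0.8, 0.4]
grip_width: -0.0
gripper_force: 0.6
```

```bash
python3 st.py 0 178 140
```

```text
t 12.65 tcp [548.4 194.5 141.5] track [2.000e-01 2.276e+02] F [0.7 0.8 0.4] w -0.0 g 0.6 j [-0.42  0.48  0.04  1.83 -0.03  0.83 -0.35]
R [[-0.013, 1.0, 0.0], [1.0, 0.013, 0.0], [0.0, 0.0, -1.0]]
tool delta mm [-49.6  -0.1   1.4]
```

Light push, with gripper force and Fy just showing. I'll go on another 40 mm, then slowly near the strap.

Emit:
play_rows(rows=[0,0,0,-0.05,0,0,1,0,0,0,-0.05,0,0,1,0,0,0,-0.05,0,0,1,0,0,0,-0.04,0,0,1,0,0,0,-0.02,0,0,1])

```text
clock: 13.15
eef_pos: [548.9, 151.9, 141.3]
orientation: [0.0, 0.703, 0.711, -0.0]
wrist_force: [0.3, 0.9, 0.4]
grip_width: -0.1
gripper_force: 0.5
```

Emit:
play_rows(rows=[0,0,0,-0.02,0,0,1,0,0,0,-0.015,0,0,1,0,0,0,0,0,0,1])

```text
clock: 13.45
eef_pos: [548.8, 145.7, 141.2]
orientation: [0.0, 0.703, 0.711, -0.0]
wrist_force: [0.1, -0.6, 0.5]
grip_width: -0.3
gripper_force: 0.0
```

```bash
python3 st.py 0 178 230; python3 - <<'E'
from h import *
f=ctrl.read_camera("side")[170:350,220:420]
cv2.imwrite("pics/c2.png",cv2.resize(f,None,fx=3,fy=3,interpolation=cv2.INTER_CUBIC))
E
```

```text
t 13.45 tcp [548.8 145.7 141.2] track [ -0.  178.7] F [ 0.1 -0.6  0.5] w -0.3 g 0.0 j [-0.35  0.46  0.05  1.87 -0.03  0.81 -0.27]
R [[-0.012, 1.0, -0.0], [1.0, 0.012, -0.0], [-0.0, -0.0, -1.0]]
tool delta mm [ -0.8   0.  -88.8]
```

View pics/c2.png

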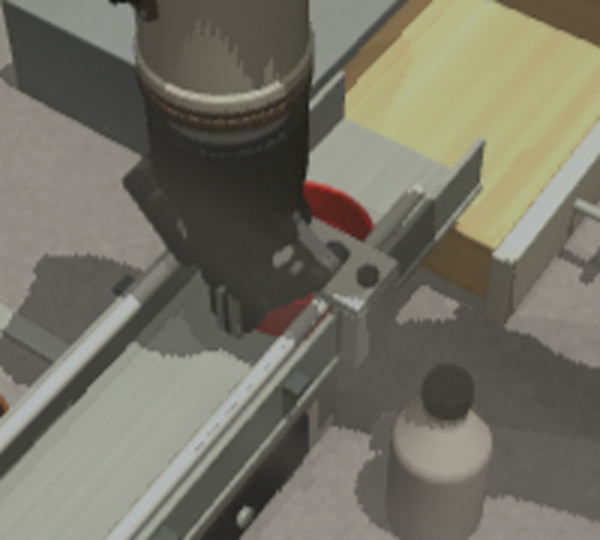

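The picture shows the cap's front emerging past the strap at (340,205), with the fingers just behind the strap. I'll lift, hop over and measure the exposed cap.

Emit:
play_rows(rows=[0,0,0,0.01,0,-0.05,1,0,0,0,0,0,-0.15,1,0,0,0,0,0,-0.2,1,0,0,0,0,0,-0.05,1,0,0,0,-0.15,0,0,1])

```text
clock: 14.0
eef_pos: [550.6, 123.8, 234.6]
orientation: [0.0, 0.7, 0.714, 0.004]
wrist_force: [0.5, 0.1, -1.1]
grip_width: -0.3
gripper_force: 0.0
```

Emit:
play_rows(rows=[0,0,0,-0.15,0,0,1,0,0,0,-0.1,0,0,1,0,0,0,0,0,0,1])

```text
clock: 14.3
eef_pos: [549.9, 64.3, 231.6]
orientation: [0.001, 0.704, 0.71, -0.001]
wrist_force: [0.6, -0.8, 0.3]
grip_width: 0.0
gripper_force: 0.0
```

```bash
python3 st.py 0 100.5 140; python3 - <<'E'
from h import *
f=ctrl.read_camera("side")[170:350,220:420].copy()
from fit import tw
p=[551.2,-33,.013]
# overlay: predicted cap rim (inner) for centre y=122, z 132, strap top corners
a=np.linspace(0,6.3,60); X=np.c_[41.5*np.cos(a),122+41.5*np.sin(a),0*a+132]
g=cv2.resize(f,None,fx=3,fy=3,interpolation=cv2.INTER_CUBIC)
for u,v in (proj("side",tw(p,X))-[220,170])*3: cv2.circle(g,(int(u),int(v)),1,(0,255,0),-1)
X=[(x,y,154) for x in(-65,65) for y in(118,158)]
for u,v in (proj("side",tw(p,X))-[220,170])*3: cv2.circle(g,(int(u),int(v)),3,(255,0,0),-1)
cv2.imwrite("pics/c3.png",g)
E
```

```text
t 14.3 tcp [549.9  64.3 231.6] track [-0.  97.3] F [ 0.6 -0.8  0.3] w 0.0 g 0.0 j [-0.25  0.32  0.1   1.84 -0.03  0.98 -0.13]
R [[-0.007, 1.0, 0.0], [1.0, 0.007, -0.002], [-0.002, 0.0, -1.0]]
tool delta mm [ 3.3 -0.  91.6]
```

View pics/c3.png

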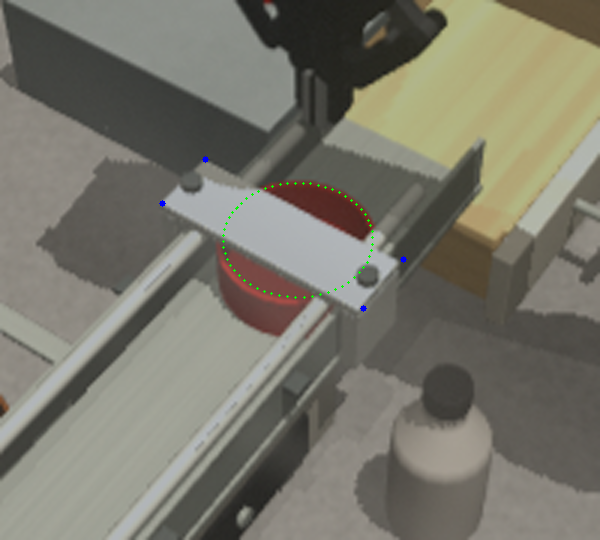

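The overlay agrees: the rim's front edge at (372,225) and the strap corners at (403,260) and (363,308) match the fit. The gap for the fingers is about y 83–118 in track coordinates, so I'm descending at y 100.

Emit:
play_rows(rows=[0,0,0,0.016,0,0.12,1,0,0,0,0,0,0.08,1,0,0,0,0,0,0.03,1,0,0,0,0,0,0.03,1,0,0,0,0,0,0,1])

```text
clock: 14.85
eef_pos: [549.7, 72.2, 178.9]
orientation: [-0.0, 0.702, 0.712, -0.0]
wrist_force: [0.3, -0.5, 0.1]
grip_width: -0.1
gripper_force: 0.0
```

```bash
python3 st.py 0 100.5 140
```

```text
t 14.85 tcp [549.7  72.2 178.9] track [ -0.2 105.2] F [ 0.3 -0.5  0.1] w -0.1 g 0.0 j [-0.25  0.39  0.09  1.88 -0.04  0.88 -0.13]
R [[-0.014, 1.0, -0.001], [1.0, 0.014, 0.0], [0.0, -0.001, -1.0]]
tool delta mm [-4.7  0.2 38.9]
```

Emit:
play_rows(rows=[0,0,0,-0.023,0,0,1,0,0,0,0,0,0.03,1,0,0,0,0,0,0.03,1,0,0,0,0,0,0.03,1,0,0,0,0,0,0.03,1])

```text
clock: 15.35
eef_pos: [549.8, 66.9, 154.7]
orientation: [-0.0, 0.703, 0.712, -0.0]
wrist_force: [0.3, 0.1, -0.2]
grip_width: -0.1
gripper_force: 0.0
```

```bash
python3 st.py 0 100.5 140
```

```text
t 15.35 tcp [549.8  66.9 154.7] track [-0.1 99.9] F [ 0.3  0.1 -0.2] w -0.1 g 0.0 j [-0.24  0.42  0.09  1.9  -0.05  0.83 -0.12]
R [[-0.013, 1.0, -0.0], [1.0, 0.013, 0.0], [0.0, -0.0, -1.0]]
tool delta mm [ 0.6  0.1 14.7]
```

Emit:
play_rows(rows=[0,0,0,0,0,0.03,1,0,0,0,0,0,0.03,1,0,0,0,0,0,0.02,1,0,0,0,-0.03,0,0,1,0,0,0,-0.04,0,0,1])

```text
clock: 15.85
eef_pos: [550.1, 52.8, 139.2]
orientation: [-0.0, 0.702, 0.712, -0.0]
wrist_force: [-0.5, 1.0, 0.1]
grip_width: -0.1
gripper_force: 0.0
```

Emit:
play_rows(rows=[0,0,0,-0.04,0,0,1,0,0,0,-0.05,0,0,1,0,0,0,-0.05,0,0,1,0,0,0,-0.05,0,0,1,0,0,0,-0.05,0,0,1])

```text
clock: 16.35
eef_pos: [550.9, 4.0, 139.6]
orientation: [0.0, 0.703, 0.711, 0.0]
wrist_force: [-0.6, 1.3, 1.6]
grip_width: -0.0
gripper_force: 0.6
```

```bash
python3 st.py 0 -10 140
```

```text
t 16.35 tcp [550.9   4.  139.6] track [ 0.2 37. ] F [-0.6  1.3  1.6] w -0.0 g 0.6 j [-0.13  0.44  0.1   1.91 -0.06  0.79  0.01]
R [[-0.012, 1.0, 0.001], [1.0, 0.012, 0.0], [0.0, 0.001, -1.0]]
tool delta mm [-47.   -0.1  -0.4]
```

Emit:
play_rows(rows=[0,0,0,-0.04,0,0.012,1,0,0,0,-0.05,0,0.012,1,0,0,0,-0.06,0,0,1,0,0,0,-0.07,0,0,1,0,0,0,-0.07,0,0,1])

```text
clock: 16.85
eef_pos: [551.1, -54.7, 134.3]
orientation: [-0.0, 0.703, 0.711, -0.0]
wrist_force: [-0.4, 1.4, 0.0]
grip_width: -0.1
gripper_force: 0.2
```

Emit:
play_rows(rows=[0,0,0,-0.07,0,0,1,0,0,0,-0.07,0,0,1,0,0,0,-0.07,0,0,1,0,0,0,-0.06,0,0,1,0,0,0,-0.04,0,0,1])

```text
clock: 17.35
eef_pos: [552.1, -116.9, 134.5]
orientation: [0.0, 0.703, 0.711, -0.0]
wrist_force: [-1.3, -1.1, -0.2]
grip_width: -0.1
gripper_force: 0.0
```

```bash
python3 st.py 0 -10 140;  python3 - <<'E'
from h import *
f=ctrl.read_camera("side")[120:300,260:460]
cv2.imwrite("pics/c4.png",cv2.resize(f,None,fx=3,fy=3,interpolation=cv2.INTER_CUBIC))
for r in ctrl.search_frame("cap","side"): print(round(r["score"],2),np.round(r["rect"]))
ctrl.read_camera("top")
for r in ctrl.search_frame("cap","top"): print(round(r["score"],2),np.round(r["rect"]),at_z("top",r["rect"][:2],50).round())
E
```

```text
t 17.35 tcp [ 552.1 -116.9  134.5] track [ -0.2 -83.9] F [-1.3 -1.1 -0.2] w -0.1 g 0.0 j [ 0.06  0.47  0.12  1.88 -0.08  0.79  0.24]
R [[-0.011, 1.0, 0.0], [1.0, 0.011, -0.0], [-0.0, 0.0, -1.0]]
tool delta mm [73.9  0.  -5.5]
0.97 [196. 320.  48.  53.]
0.78 [365. 221.  47.  40.]
0.58 [293. 442.  59.  67.]
0.75 [227. 211.  40.  43.] [681. 262.  50.]
0.61 [187. 324.  42.  42.] [423. 328.  50.]
0.58 [370. 274.  23.  47.] [553. -63.  50.]
0.58 [282. 327.  27.  27.] [430. 121.  50.]
```

View pics/c4.png

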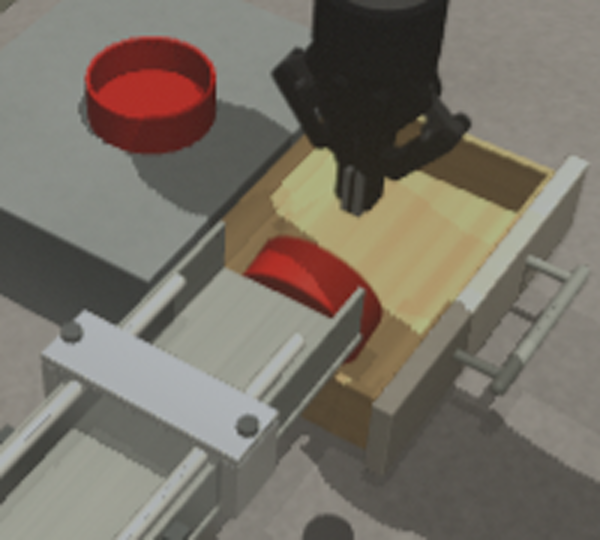

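The cap has dropped into the drawer (visible at (315,290)), partly hidden under the track end and possibly tilted. I'll raise the arm clear and check whether it lies flat.

Emit:
play_rows(rows=[0,0,0,0,0,-0.1,1,0,0,0,0,0,-0.25,1,0,0,0,0,0,-0.25,1,0,0,0,0,-0.1,0,1,0,0,0,-0.2,-0.1,0,1])

```text
clock: 18.05
eef_pos: [515.1, -148.8, 256.5]
orientation: [0.001, 0.698, 0.716, 0.003]
wrist_force: [0.3, -0.1, -0.1]
grip_width: -0.2
gripper_force: 0.0
```

```bash
python3 st.py 0 -10 140;  python3 - <<'E'
from h import *
from fit import tw
p=[551.2,-33,.013]
f=ctrl.read_camera("side")[150:270,300:430]; t=ctrl.read_camera("top")[210:330,330:460]
g=[cv2.resize(i,None,fx=3,fy=3,interpolation=cv2.INTER_CUBIC) for i in(f,t)]
a=np.linspace(0,6.28,40)
for (n,o),im in zip((("side",(300,150)),("top",(330,210))),g):
  for z,c in((54,(0,255,0)),(22,(255,0,0))):
    X=np.c_[45*np.cos(a),-36+45*np.sin(a),0*a+z]
    for u,v in (proj(n,tw(p,X))-o)*3: cv2.circle(im,(int(u),int(v)),1,c,-1)
cv2.imwrite("pics/c5.png",np.hstack(g))
E
```

```text
t 18.05 tcp [ 515.1 -148.8  256.5] track [ -37.6 -115.3] F [ 0.3 -0.1 -0.1] w -0.2 g 0.0 j [ 0.1   0.26  0.16  1.86 -0.05  1.02  0.3 ]
R [[-0.024, 1.0, 0.005], [1.0, 0.024, 0.003], [0.003, 0.005, -1.0]]
tool delta mm [104.5  38.2 117. ]
```

View pics/c5.png

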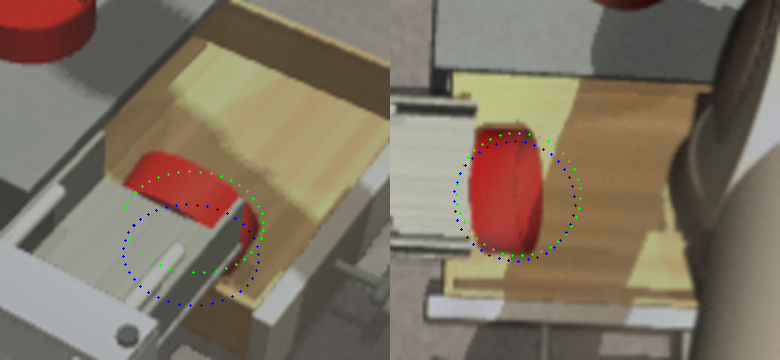

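The cap is on its edge, not lying flat. The wall band (470–517) and the foreshortened open face (517–542) in the right half fit a cap leaning about 11° back on the track's end. Its top is at about z 112, just above the track floor. I'll come in from the track side and tip its top towards the drawer's middle.

Emit:
play_rows(rows=[0,0,0,0.2,0.06,0,1,0,0,0,0.2,0.06,0,1,0,0,0,0.2,0.06,0,1,0,0,0,0.13,0,0,1,0,0,0,0,0,0.2,1])

```text
clock: 18.65
eef_pos: [551.4, -2.2, 218.8]
orientation: [0.003, 0.7, 0.715, 0.005]
wrist_force: [1.1, -0.7, -0.2]
grip_width: -0.0
gripper_force: 0.0
```

Emit:
play_rows(rows=[0,0,0,0,0,0.05,1,0,0,0,0,0,0,1])

```text
clock: 18.85
eef_pos: [544.9, -9.3, 202.5]
orientation: [-0.002, 0.703, 0.712, -0.002]
wrist_force: [0.0, -0.0, 0.9]
grip_width: -0.1
gripper_force: 0.0
```

```bash
python3 st.py 0 30 130
```

```text
t 18.85 tcp [544.9  -9.3 202.5] track [-6.  23.7] F [ 0.  -0.   0.9] w -0.1 g 0.0 j [-0.1   0.35  0.08  1.88 -0.03  0.92  0.01]
R [[-0.013, 1.0, -0.005], [1.0, 0.013, -0.001], [-0.0, -0.005, -1.0]]
tool delta mm [ 6.3  6.3 72.5]
```

Emit:
play_rows(rows=[0,0,0,0.03,0.03,0.12,1,0,0,0,0,0,0.09,1,0,0,0,0,0,0.05,1,0,0,0,0,0,0.04,1,0,0,0,0,0,0,1])

```text
clock: 19.35
eef_pos: [552.5, -3.8, 144.3]
orientation: [-0.0, 0.703, 0.711, -0.0]
wrist_force: [-0.9, -0.7, -0.3]
grip_width: 0.0
gripper_force: 0.0
```

```bash
python3 st.py 0 30 129.5
```

```text
t 19.35 tcp [552.5  -3.8 144.3] track [ 1.7 29.2] F [-0.9 -0.7 -0.3] w 0.0 g 0.0 j [-0.1   0.44  0.07  1.9  -0.04  0.8   0.01]
R [[-0.012, 1.0, -0.001], [1.0, 0.012, -0.0], [-0.0, -0.001, -1.0]]
tool delta mm [ 0.8 -1.7 14.8]
```

Emit:
play_rows(rows=[0,0,0,0,0,0.035,1,0,0,0,0,0,0.035,1,0,0,0,-0.04,0,0,1,0,0,0,-0.04,0,0,1,0,0,0,-0.04,0,0,1])

```text
clock: 19.85
eef_pos: [554.2, -27.7, 131.6]
orientation: [0.001, 0.703, 0.711, 0.001]
wrist_force: [0.8, 2.8, 10.0]
grip_width: -0.1
gripper_force: 4.6
```

```bash
python3 st.py 0 -50 129.5
```

```text
t 19.85 tcp [554.2 -27.7 131.6] track [3.  5.2] F [ 0.8  2.8 10. ] w -0.1 g 4.6 j [-0.06  0.46  0.07  1.91 -0.05  0.78  0.05]
R [[-0.012, 1.0, 0.002], [1.0, 0.012, 0.0], [0.0, 0.002, -1.0]]
tool delta mm [-55.2  -3.    2. ]
```

Emit:
play_rows(rows=[0,0,0,0.05,-0.01,0,1,0,0,0,0.03,0,0,1,0,0,0,0,0,0,1])

```text
clock: 20.15
eef_pos: [550.7, -9.7, 130.4]
orientation: [-0.0, 0.702, 0.712, 0.0]
wrist_force: [-0.2, 0.9, 0.2]
grip_width: -0.1
gripper_force: 0.0
```

```bash
python3 st.py 0 -50 127.5; python3 - <<'E'
from h import *
for n in("top","side"):
  i=ctrl.read_camera(n)
  for r in ctrl.silhouettes("cap",n):
    m=r["pixels"]; c=np.argwhere(m).mean(0)[::-1]
    if 340<c[0]<400 and 190<c[1]<300: print(n,round(r["score"],2),np.round(r["rect"],1),c.round(1),at_z(n,c,60).round(),at_z(n,c,106).round())
  h=cv2.cvtColor(i,cv2.COLOR_BGR2HSV); red=((h[...,0]<6)|(h[...,0]>174))&(h[...,1]>160)&(h[...,2]>50)
  ys,xs=np.nonzero(red); k=(xs>340)&(xs<400)&(ys>(200 if n=="side" else 235))&(ys<310); print(n,"red",xs[k].min(),xs[k].max(),ys[k].min(),ys[k].max(),k.sum())
E
```

```text
t 20.15 tcp [550.7  -9.7 130.4] track [-0.2 23.3] F [-0.2  0.9  0.2] w -0.1 g 0.0 j [-0.09  0.45  0.07  1.92 -0.04  0.77  0.02]
R [[-0.014, 1.0, -0.0], [1.0, 0.014, 0.001], [0.001, -0.0, -1.0]]
tool delta mm [-73.3   0.1   2.9]Traceback (most recent call last):
  File "<stdin>", line 8, in <module>
    return umr_minimum(a, axis, None, out, keepdims, initial, where)
ValueError: zero-size array to reduction operation minimum which has no identity
```

```bash
cat > capfit.py <<'E'
from h import *
from fit import tw
import itertools
p=[551.2,-33,.013]
def hull(n,X):
    m=np.zeros((480,640),np.uint8); cv2.fillConvexPoly(m,cv2.convexHull(np.rint(proj(n,tw(p,X))).astype(np.int32)),1); return m>0
a=np.linspace(0,6.28,48)
def cap(phi,y0,x0,zb=22):  # phi: lean from vertical, underside facing +y; lowest underside edge at (y0,zb)
    u=np.array([0,np.sin(phi),np.cos(phi)]); ax=np.array([0,-np.cos(phi),np.sin(phi)])
    c=np.array([x0,y0,zb])+45*u
    ring=45*(np.cos(a)[:,None]*[[1,0,0]]+np.sin(a)[:,None]*u)
    P=np.r_[c+ring,c+ring+32*ax]; P[:,2]+=zb-P[:,2].min(); return P
def redmask(i):
    h=cv2.cvtColor(i,cv2.COLOR_BGR2HSV); return ((h[...,0]<8)|(h[...,0]>172))&(h[...,1]>150)&(h[...,2]>40)
box=[(x,y,z) for x in(-50,50) for y in(0,365) for z in(60,138)]
def fit(masks,valid):
    best=[]
    for phi in np.radians(np.arange(-95,100,5)):
        for y0 in range(-150,30,6):
            for x0 in(-6,0,6):
                P=cap(phi,y0,x0); s=0;t=0
                for n in masks:
                    m=hull(n,P)&valid[n]; r=masks[n]&valid[n]; s+=(m&r).sum(); t+=(m|r).sum()
                best.append((s/max(t,1),np.degrees(phi).round(),y0,x0,P[:,2].max().round(),P[:,1].min().round(),P[:,1].max().round()))
    return sorted(best)[::-1][:6]
E
python3 - <<'E'
from capfit import *
c=cv2.imread("pics/c5.png"); M={};V={}
for n,o,s in(("side",(300,150),c[:,:390]),("top",(330,210),c[:,390:])):
    r=np.zeros((480,640),bool); v=r.copy(); q=redmask(cv2.resize(s,(130,120),interpolation=cv2.INTER_AREA))
    r[o[1]:o[1]+120,o[0]:o[0]+130]=q; v[o[1]+(32 if n=="top" else 40):o[1]+115,o[0]:o[0]+100]=1
    V[n]=v&~hull(n,box); M[n]=r; print(n,(r&V[n]).sum())
for b in fit(M,V): print(b)
E
```

```text
side 88
top 786Traceback (most recent call last):
  File "<stdin>", line 7, in <module>
  File "capfit.py", line 23, in fit
    m=hull(n,P)&valid[n]; r=masks[n]&valid[n]; s+=(m&r).sum(); t+=(m|r).sum()
      ~~~~^^^^^
  File "capfit.py", line 6, in hull
    m=np.zeros((480,640),np.uint8); cv2.fillConvexPoly(m,cv2.convexHull(np.rint(proj(n,tw(p,X))).astype(np.int32)),1); return m>0
                                                                                ~~~~^^^^^^^^^^^
  File "h.py", line 13, in proj
    K,D,t,R=P(n); c=(np.atleast_2d(X)-t)@R; c=c*[1,-1,-1]
            ~^^^
  File "h.py", line 5, in P
    p=ctrl.camera_params(n); return np.array(p["intrinsics"],float),np.array(p["D"],float),np.array(p["xyz"],float),Ro.from_quat(np.roll(np.array(p["rotation"],float),-1)).as_matrix()
ValueError: time passes only in moves, steps and waits
```

```bash
python3 - <<'E'
s=open('h.py').read(); s=s.replace("def P(n):","from functools import lru_cache\n@lru_cache\ndef P(n):"); open('h.py','w').write(s)
s=open('capfit.py').read().split("box=")
s=s[0]+'''B=lambda xs,zs:[(x,y,z) for x in xs for y in(0,365) for z in zs]
def occ(n): return hull(n,B((-50,50),(60,100)))|hull(n,B((-52,-46),(60,138)))|hull(n,B((46,52),(60,138)))
'''+s[1].split("\n",1)[1]
open('capfit.py','w').write(s)
E
python3 - <<'E'
from capfit import *
c=cv2.imread("pics/c5.png"); M={};V={}
for n,o,s in(("side",(300,150),c[:,:390]),("top",(330,210),c[:,390:])):
    r=np.zeros((480,640),bool); v=r.copy(); q=redmask(cv2.resize(s,(130,120),interpolation=cv2.INTER_AREA))
    r[o[1]:o[1]+120,o[0]:o[0]+130]=q; v[o[1]+(32 if n=="top" else 40):o[1]+115,o[0]:o[0]+100]=1
    V[n]=v&~occ(n); M[n]=r; print(n,(r&V[n]).sum())
for b in fit(M,V): print(b)
E
```

```text
side 520
top 815
(np.float64(0.8838752488387525), np.float64(20.0), -24, 0, np.float64(117.0), np.float64(-54.0), np.float64(7.0))
(np.float64(0.857429718875502), np.float64(15.0), -18, 0, np.float64(117.0), np.float64(-49.0), np.float64(5.0))
(np.float64(0.8446475195822454), np.float64(20.0), -24, 6, np.float64(117.0), np.float64(-54.0), np.float64(7.0))
(np.float64(0.8375599725839616), np.float64(25.0), -24, 0, np.float64(117.0), np.float64(-53.0), np.float64(14.0))
(np.float64(0.8223477715003139), np.float64(25.0), -30, 0, np.float64(117.0), np.float64(-59.0), np.float64(8.0))
(np.float64(0.8193249503639973), np.float64(15.0), -18, 6, np.float64(117.0), np.float64(-49.0), np.float64(5.0))
```

The fit confirms the cap leans about 20°, with its upper edge at y≈+7, z≈107. My fingers rode over it, so I'll go 3 mm lower and push again.

Emit:
play_rows(rows=[0,0,0,0,0,0.015,1,0,0,0,0,0,0,1])

```text
clock: 20.45
eef_pos: [550.5, -11.4, 126.9]
orientation: [-0.0, 0.703, 0.711, -0.0]
wrist_force: [-0.1, -0.1, 0.9]
grip_width: 0.1
gripper_force: 0.0
```

Emit:
play_rows(rows=[0,0,0,-0.025,0,0,1,0,0,0,-0.025,0,0,1,0,0,0,-0.025,0,0,1])

```text
clock: 20.75
eef_pos: [551.1, -27.0, 127.5]
orientation: [0.0, 0.703, 0.711, -0.0]
wrist_force: [-1.2, 0.6, 0.4]
grip_width: -0.3
gripper_force: 0.0
```

```bash
python3 st.py 0 -50 127.5
```

```text
t 20.75 tcp [551.1 -27.  127.5] track [-0.  6.] F [-1.2  0.6  0.4] w -0.3 g 0.0 j [-0.06  0.46  0.07  1.92 -0.05  0.77  0.05]
R [[-0.012, 1.0, 0.0], [1.0, 0.012, -0.0], [-0.0, 0.0, -1.0]]
tool delta mm [-56.    0.1   0. ]
```

Emit:
play_rows(rows=[0,0,0,-0.04,0,0,1,0,0,0,-0.04,0,0,1,0,0,0,-0.04,0,0.01,1,0,0,0,-0.04,0,0.01,1,0,0,0,-0.04,0,0.01,1])

```text
clock: 21.25
eef_pos: [551.5, -67.0, 121.3]
orientation: [-0.0, 0.703, 0.711, -0.0]
wrist_force: [0.4, -0.2, -0.6]
grip_width: 0.0
gripper_force: 0.1
```

```bash
python3 st.py 0 -80 127.5
```

```text
t 21.25 tcp [551.5 -67.  121.3] track [ -0.1 -34. ] F [ 0.4 -0.2 -0.6] w 0.0 g 0.1 j [ 0.01  0.47  0.08  1.91 -0.05  0.76  0.13]
R [[-0.012, 1.0, -0.0], [1.0, 0.012, 0.0], [0.0, -0.0, -1.0]]
tool delta mm [-46.    0.2  -6.2]
```

Emit:
play_rows(rows=[0,0,0,-0.04,0,0,1,0,0,0,-0.04,0,0,1,0,0,0,-0.04,0,0,1,0,0,0,-0.04,0,0,1,0,0,0,0,0,0,1])

```text
clock: 21.75
eef_pos: [551.9, -100.0, 121.6]
orientation: [0.0, 0.703, 0.711, -0.0]
wrist_force: [0.3, 0.2, 0.6]
grip_width: 0.1
gripper_force: 0.0
```

Emit:
play_rows(rows=[0,0,0,0,0,-0.15,1,0,0,0,0,0,-0.25,1,0,0,0,0,0,-0.25,1,0,0,0,-0.2,-0.1,0,1,0,0,0,-0.15,-0.1,0,1])

```text
clock: 22.25
eef_pos: [514.2, -169.5, 254.0]
orientation: [0.002, 0.702, 0.712, 0.001]
wrist_force: [-0.4, -0.5, -0.3]
grip_width: 0.2
gripper_force: 0.0
```

```bash
cat > look.py <<'E'
from capfit import *
M={};V={}
for n in("side","top"):
    i=ctrl.read_camera(n); M[n]=redmask(i); v=np.zeros((480,640),bool)
    X=[(x,y,z) for x in(-130,60) for y in(-235,12) for z in(22,60)]
    v=hull(n,X); V[n]=v&~occ(n); r=M[n]&V[n]; ys,xs=np.nonzero(r)
    print(n,r.sum(),(xs.min(),xs.max(),ys.min(),ys.max()) if len(xs) else "")
for b in fit(M,V)[:4]: print([float(round(x,2)) for x in b])
for n in M: print(n,[(o,round(r["score"],2),np.round(r["rect"]).tolist()) for o in("cap","cab_drawer0","oil_bottle","spanner") for r in ctrl.search_frame(o,n)[:4]])
E
python3 st.py 0 0 200; python3 look.py
```

```text
t 22.25 tcp [ 514.2 -169.5  254. ] track [ -38.8 -136. ] F [-0.4 -0.5 -0.3] w 0.2 g 0.0 j [ 0.15  0.27  0.14  1.85 -0.04  1.02  0.32]
R [[-0.015, 1.0, 0.005], [1.0, 0.015, -0.001], [-0.002, 0.005, -1.0]]
tool delta mm [136.   38.8  54. ]
side 1273 (np.int64(359), np.int64(402), np.int64(189), np.int64(230))
top 1328 (np.int64(382), np.int64(422), np.int64(256), np.int64(296))
[0.89, -90.0, -54.0, 0.0, 54.0, -144.0, -54.0]
[0.88, 90.0, -144.0, 0.0, 54.0, -144.0, -54.0]
[0.88, -95.0, -54.0, 0.0, 62.0, -144.0, -51.0]
[0.88, 80.0, -138.0, 0.0, 69.0, -144.0, -49.0]
side [('cap', 0.96, [197.0, 321.0, 48.0, 50.0]), ('cap', 0.95, [293.0, 442.0, 61.0, 66.0]), ('cap', 0.93, [381.0, 213.0, 43.0, 42.0]), ('cab_drawer0', 0.63, [397.0, 214.0, 118.0, 135.0]), ('oil_bottle', 0.65, [368.0, 324.0, 33.0, 60.0]), ('spanner', 0.96, [216.0, 272.0, 58.0, 40.0])]
top [('cap', 0.9, [186.0, 324.0, 47.0, 45.0]), ('cap', 0.71, [228.0, 212.0, 39.0, 39.0]), ('cap', 0.61, [404.0, 277.0, 46.0, 45.0]), ('cap', 0.53, [410.0, 191.0, 43.0, 46.0]), ('cab_drawer0', 0.71, [394.0, 288.0, 108.0, 104.0]), ('oil_bottle', 0.94, [282.0, 327.0, 26.0, 31.0]), ('spanner', 0.84, [276.0, 202.0, 19.0, 71.0])]
```

The cap now lies flat in the drawer at track y≈−99. The spare cap, bottle and spanner haven't moved, and the arm is clear.

```bash
python3 -c "
from cell import ctrl
print(ctrl.job_done())"
```

```text
the job is handed in; nothing more can be done
None
```

The job is handed in: the drawer is right out, the cap lies flat in it after I nudged it off its edge, and the spare cap, bottle and spanner are where they were; I viewed 11 pictures, one over the limit of 10.

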